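# Load the second ballast disc onto the algae pad holder

## Task

Take the loose slotted steel disc by its fin and slide it sideways through the open front of the algae pad holder, slot first, until it is fully home on the headed stem above the ballast disc already there. Then turn it about a quarter turn, pressing lightly down, until you feel its ribs drop into the first disc's slot line, so that the slots lie crosswise and it sits fully down, and let go. Be gentle (keep the force on the holder below 25 N) and leave the other things alone.

Things in the scene. Friction and masses are not known exactly. Their poses are not given: they have to be found in the camera images.
- disc: The loose slotted steel disc, 80 mm across, 10 mm thick (z = 5 to 15 mm), 0.15 to 0.3 kg, lying on its ribs. Origin: on the disc's axis at the underside of its ribs; z up. A 12 mm wide slot runs in from the rim at its +x side and ends 5 mm beyond the axis (at x = -5 mm), so at the slot's end it is 1 mm past concentric with the stem.
- disc_ribs (a point): Point at the disc's origin, same axes. Two ribs under the disc lie across the slot's direction: each 9 mm wide (x), 20 mm long (y = 14 to 34 and -14 to -34 mm) and 5 mm deep (z = 0 to 5 mm).
- disc_grip (a point): Grip point in the disc's upright black plastic fin, at x = -26, y = 0, z = 37 mm from the disc's origin; axes as the disc's. The fin stands opposite the slot: 10 mm thick (y), 24 mm long (x = -38 to -14 mm), z = 15 to 49 mm. Fingers closing along y stay clear of disc and rim if their tips reach at most 18 mm below this point.
- stand: The algae pad holder, fixed: green pad and white sled 108 x 108 mm with a rim on three sides (96 mm between, top at z = 37 mm); its open front is its -x side. Origin: under the stem's axis, on the shelf; z up. The rim keeps a disc from coming on from sides or back. One disc, the first, is already on the stem.
- stem_head (a point): Top of the holder's upright steel stem, on its axis, z = 52 mm; axes as the holder's. The stem is 8 mm in diameter; its round head, 18 mm across, spans z = 46 to 52 mm, so a disc goes on only sideways, between the first disc (top at 26 mm) and the head.
- seat (a point): Point on the stem's axis in the first disc's upper face (z = 26 mm); axes as the HOLDER's. First disc: 80 mm across, stiff to turn; its 12 mm slot faces the open front and a 12 mm groove goes on behind the stem. This slot line is up to 0.4 rad (23 deg) off the holder's x axis either way, not measured: feel for it (or see it).
- stem_foot (a point): Point on the stem's axis at z = 21 mm: where the disc's origin comes when its ribs have dropped 5 mm into the first disc's slot line (about 3 degrees of play either way); before that the disc rides with its origin at z = 26 mm. It may be turned either way.
- pot: Bystander: sealed round fish food pot, 68 mm across, 65 mm tall, on the organiser's upper tier. Origin at its underside.
- cone: Bystander: white plastic feeding cone, 64 mm across, 55 mm tall, in the organiser's lower tier. Origin at its underside.
- spoon: Bystander: stainless spoon, 150 mm, in the organiser's lower tier. Origin at its underside.
- conditioner: Bystander: grey bottle, 52 mm across, 120 mm tall. Origin at its underside.
- pellets: Bystander: small jar, 48 mm across, 60 mm tall. Origin at its underside.
- collar: Bystander: black plastic ring, 60 mm across, 16 mm tall. Origin at its underside.
- scraper: Bystander: glass scraper, black block 55 x 90 mm with a raised grip, 34 mm tall. Origin at its underside.
Things that resemble listed ones, but are neither listed nor needed, are in the scene too. Leave any pink or turquoise look-alike of the disc alone.

How it is judged:
By the outcome, as a careful person would: the job done as asked, in the order asked, and still so for the second after the job is handed in, with the robot touching nothing.
It also fails if it takes over 70 s, if anything falls off the work surface, if the arm or the gripper's body presses on something with over 40 N, if the wrist force passes 120 N, or if a joint passes its speed limit or range.

## Robot

A 6-joint arm with a two-finger parallel gripper is mounted at the origin on the work surface. World frame = base frame: x ahead of the robot, y to its left, z up, the work surface at z = 0. Lengths are in m, angles in degrees, forces in N, time in s.
With the tool pointing down it reaches from about 0.25 to 0.725 m from the base axis. Payload 9.7 kg.
Tool frame: the origin (TCP) lies between the finger pads; the fingertips stand 22 mm ahead of it and the grasp point (between the pads) lies 3 mm ahead of it; z points along the fingers, y is the line along which they close (so a half turn about z gives the same grasp; the last joint's range is limited). The gripper opens to 85 mm and grips with 20 to 120 N. Pads are 22 mm wide; open, the fingers measure 114 mm over their backs; the gripper's body (76 mm by 85 mm) begins 54 mm behind the grasp point. The pads swing forward as they close: fully open they stand 13 mm farther back than shut.
Start: joints at [63.197, 4.979, 10.078, 95.1, 0, 90], TCP at [0.248, 0.491, 0.253] pointing down, gripper open.
Joint ranges: [-179.16, 179.16], [-48.56, 103.87], [-65.8, 70.77], [-126.05, 130.52], [-82.76, 87.17], [-180, 180]. Speed limits (degrees/s): [127.2, 127.2, 147.25, 180, 180, 180].

## Interface

Orientations are given as [roll, pitch, yaw] about the fixed x, y, z axes, in that order (R = Rz(yaw) Ry(pitch) Rx(roll)).
In Python, from workcell import bot, viewer, finder gives the robot as it stands.
- The arm moves only by the tool move_arm, never from a script. Its arguments are lists of equal length, an entry for each row: "offset": the shift along the tool's x, y, z in cm, a list of three; "twist": the turn, a rotation vector about the tool's x, y, z in rad, a list of three; "grip": the opening, from 0 (shut) to 1 (fully open). In form: {"offset": [[x, y, z], ...], "twist": [[ax, ay, az], ...], "grip": [grip, ...]}. A call has 1 to 5 rows; each row shifts and turns the commanded pose from where the row before left it, along the tool's axes as they then stand; what a row does not reach is not made up. A row lasts 1/10 s, in which the tool goes at most 50 mm and 8.59 degrees, less where a joint would pass 70% of its speed; a pose out of reach is approached as far as the arm can. A call is refused whole if a number of a shift passes 5 or a number of a turn 0.15, either way. A call with a gripper value outside its range is refused whole. The fingers move at their own pace and stop on an object; "force" is the grip in N (left out, the last holds). Time passes only in rows, so rows that do not move let the fingers close. It gives the time, the measured TCP pose, the force, the opening and the grip force at its end, in the units of the state.
- bot.get_obs(): the state, without advancing time (a new reading comes with each control period).
- viewer.camera(name): name is "side" or "top"; returns a dict with "color" (480x640x3 uint8, red, green, blue), "depth" (480x640 float32, m along the optical axis (not along the pixel's ray), 0 where there is no reading), "vfov" (degrees; the focal length in pixels is half the picture's height over the tangent of half this angle, whatever the lens; pixels are square), "cx", "cy" (the principal point, pixels), "position" and "attitude" of the camera in the world. Camera axes: x right, y down, z forward; pixel columns grow to the right and rows downward; lengths in m; the calibration is good to about 2 mm. A picture is of the moment at which its call begins.
- bot.job_done(): hands the job in; it is judged then, once.
Trained networks look in a picture, given as the dict that the camera call returned (one of the last four; its "shot" number tells which), for a name from the list of things; names that differ only in an ending like _2 or _b are one class to them, and where a whole thing is asked for, a point or a joint stands for the part that bears it (a point fixed in the world has none). Each returns a list of dicts, best first, with "p" (0 to 1); they miss things now and then, are a little off and sometimes report something else, mostly with a low value. They report only what shows in the picture. A call takes as long as a camera call. They do not tell look-alikes from the thing itself.
- finder.boxes_of(picture, thing): "position" ([column, row] in pixels, amid what is visible of it).
- finder.pinpoint(picture, thing): "position" ([column, row] in pixels: a listed point, or the origin of a listed thing).
The state is a dict: "time": time; "q": joint angles; "qd": joint speeds; "joint_efforts": joint torques, N m; "ee_pos": TCP position; "tcp_rot": TCP orientation; "wrist_force": force on the tool from outside, world axes, zero at the start; "torque": the same for the moment, N m; "opening": finger opening in m; "grasp_force": force on a finger pad.
Only numpy, scipy, OpenCV 4.12 (cv2) and the standard library are available. Lean on these libraries where they do the work, as an engineer would, in place of code of your own. Each camera call takes 0.05 s, during which the arm holds its last target. There are 200 camera calls.

## Working session

There is one attempt and no reset: what is moved stays moved. The work goes in short steps, Python scripts to look and compute and a tool call to move; the robot and the scene stay as the last step left them, time stands still between calls to the robot, and variables do not carry over. Pictures are saved under pics/ and viewed, at most 10 in all, crops included, and the job is handed in when it is done.

Besides the shell and the picture viewer there is one more tool, called after "Emit:" as name(argument=value, ...) on one line, values as JSON. move_arm: Moves the arm, as the interface text tells. Its arguments: {"type":"object","properties":{"offset":{"type":"array","items":{"type":"array","items":{"type":"number"}}},"twist":{"type":"array","items":{"type":"array","items":{"type":"number"}}},"grip":{"type":"array","items":{"type":"number"}},"force":{"type":"number"}},"required":["offset","twist","grip"]}

```bash
mkdir -p pics; ls; cat > h.py <<'E'
import numpy as np, cv2
from scipy.spatial.transform import Rotation as R
from workcell import bot, viewer, finder
def geom(p):
    f=240/np.tan(np.radians(p["vfov"])/2)
    a=np.array(p["attitude"],float)
    M=a if a.shape==(3,3) else R.from_euler('xyz',a,degrees=True).as_matrix()
    return f,M,np.array(p["position"],float)
def ray(p,uv):
    f,M,o=geom(p); d=M@np.array([(uv[0]-p["cx"])/f,(uv[1]-p["cy"])/f,1.]); return o,d
def at_z(p,uv,z):
    o,d=ray(p,uv); return o+d*(z-o[2])/d[2]
def at_depth(p,uv):
    o,d=ray(p,uv); return o+d*p["depth"][int(round(uv[1])),int(round(uv[0]))]
def cloud(p):
    f,M,o=geom(p); v,u=np.mgrid[:480,:640]; D=p["depth"]
    c=np.stack([(u-p["cx"])/f*D,(v-p["cy"])/f*D,D],-1)@M.T+o
    c[D==0]=np.nan; return c
def proj(p,X):
    f,M,o=geom(p); c=(np.array(X)-o)@M; return np.array([f*c[0]/c[2]+p["cx"],f*c[1]/c[2]+p["cy"]])
def save(p,name): cv2.imwrite("pics/"+name,p["color"][:,:,::-1])
E
python3 - <<'E'
from h import *
np.set_printoptions(precision=4,suppress=True)
Z=dict(disc=0.02,disc_grip=.037,disc_ribs=0,stand=0,stem_head=.052,seat=.026,stem_foot=.021)
for n in("side","top"):
    p=viewer.camera(n); save(p,n+"0.png"); print(n,p["position"],p["attitude"],p["vfov"],p["cx"],p["cy"])
    for t in Z:
        for r in finder.pinpoint(p,t)[:4]: print(t,round(r["p"],2),np.array(r["position"]),at_z(p,r["position"],Z[t]),at_depth(p,r["position"]))
print(bot.get_obs())
E
```

```text
pics
side [0.4075 1.2691 0.8645] [-119.1044    0.0449 -173.0495] 48.972839042167294 320.3604520776636 250.57919154817543
disc 0.92 [366.1 343.6] [0.4202 0.2245 0.02  ] [0.4202 0.2238 0.0194]
disc 0.77 [324.7 324. ] [0.5322 0.1568 0.02  ] [0.5326 0.1534 0.0174]
disc 0.59 [328.1 353.1] [0.5107 0.2719 0.02  ] [0.5109 0.27   0.0184]
disc_grip 0.66 [371.4 339.9] [0.4076 0.2296 0.037 ] [0.4076 0.2237 0.0323]
disc_grip 0.64 [334.4 315.5] [0.5085 0.1395 0.037 ] [0.5082 0.1422 0.039 ]
disc_grip 0.57 [339.3 345.5] [0.4845 0.2606 0.037 ] [0.4843 0.2642 0.04  ]
disc_ribs 0.92 [323.7 353.5] [0.5239 0.2511 0.    ] [0.5217 0.2699 0.0159]
disc_ribs 0.62 [324.6 324.6] [ 0.5351  0.1332 -0.    ] [0.5325 0.1568 0.018 ]
disc_ribs 0.59 [366.5 343.7] [0.4195 0.2    0.    ] [0.4192 0.2238 0.0192]
stand 0.91 [308.3 281. ] [ 0.6095 -0.0782  0.    ] [ 0.603  -0.0347  0.0279]
stem_head 0.56 [311.2 267.7] [ 0.5992 -0.0716  0.052 ] [ 0.5981 -0.064   0.0566]
seat 0.72 [236.6 353. ] [0.7303 0.3053 0.026 ] [0.7328 0.2979 0.0196]
seat 0.7 [313.6 278.1] [ 0.59   -0.0555  0.026 ] [ 0.5895 -0.0518  0.0284]
stem_foot 0.8
[... 1165 characters left out ...]
ad 0.37 [252.4 185.4] [0.7291 0.1164 0.052 ] [0.7275 0.1153 0.0608]
seat 0.65 [318.8 237.5] [ 0.5893 -0.0622  0.026 ] [ 0.5902 -0.0622  0.0156]
stem_foot 0.69 [320.1 236.2] [ 0.5933 -0.0657  0.021 ] [ 0.5909 -0.0657  0.0499]
{'time': 0.8, 'q': array([63.1983,  4.9795, 10.0803, 95.1002, -0.0028, 89.9993]), 'qd': array([ 0.0378,  0.0787, -0.0002,  0.0095, -0.1317, -0.0076]), 'joint_efforts': array([ -0.0013, -52.005 ,  46.4837,   0.0016,  -0.    ,  -0.    ]), 'ee_pos': array([0.248 , 0.4909, 0.2533]), 'tcp_rot': array([179.9994,   0.0028, 153.199 ]), 'wrist_force': array([ 0.2926, -0.6996,  0.0958]), 'torque': array([0.0034, 0.0051, 0.0483]), 'grasp_force': 0.0, 'opening': 0.08524273812328723}
```

View pics/top0.png

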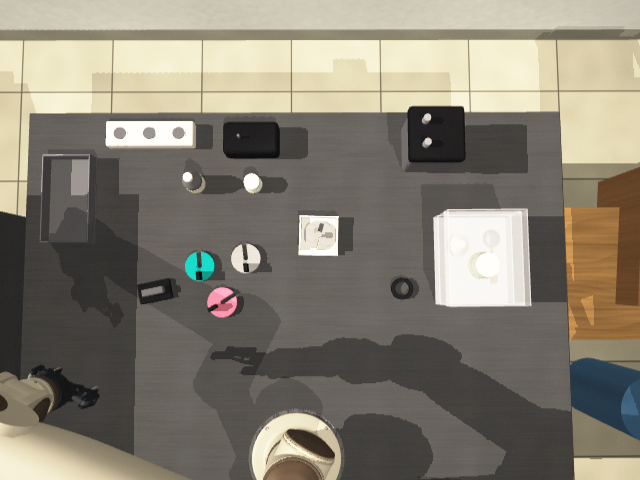

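View pics/side0.png

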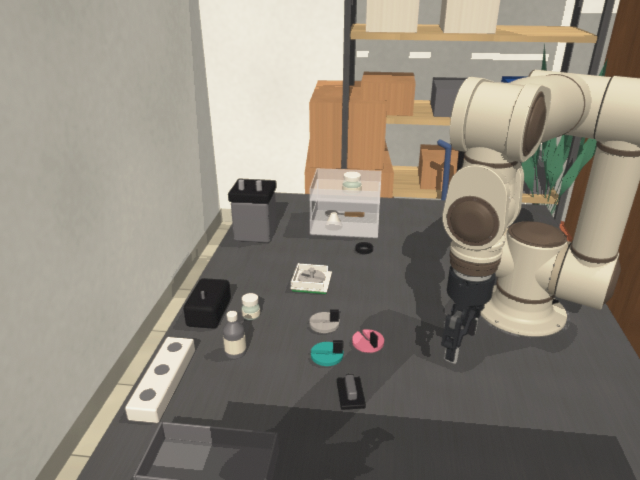

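```bash
python3 - <<'E'
import cv2,numpy as np
t=cv2.imread("pics/top0.png");s=cv2.imread("pics/side0.png")
f=lambda im,u,v,w:cv2.resize(im[v-w:v+w,u-w:u+w],(400,300) if 0 else (300,300),interpolation=cv2.INTER_CUBIC)
a=np.hstack([f(t,318,236,26),f(t,245,258,26)]);b=np.hstack([f(s,311,278,26),f(s,325,320,26)])
cv2.imwrite("pics/z0.png",np.vstack([a,b]))
E
```

```text
(no output)
```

View pics/z0.png

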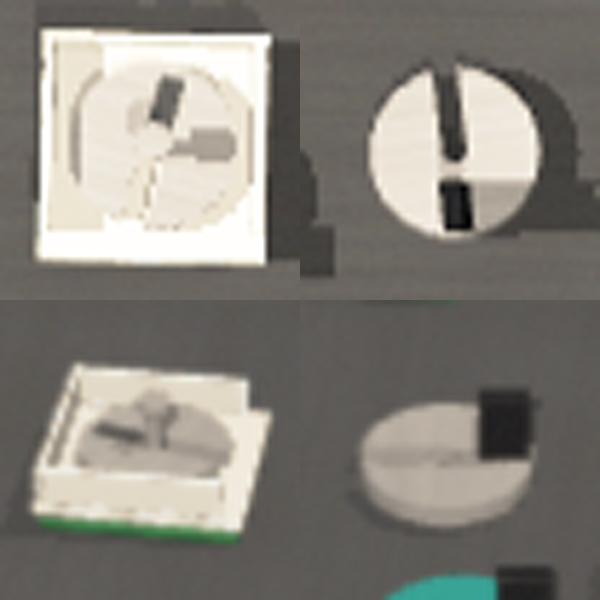

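```bash
python3 - <<'E'
from h import *
np.set_printoptions(precision=4,suppress=True)
p=viewer.camera("top"); C=cloud(p); 
g=cv2.cvtColor(p["color"],cv2.COLOR_RGB2GRAY)
# disc: depth clusters near
def reg(u,v,w): return np.s_[v-w:v+w,u-w:u+w]
s=reg(245,258,26); c=C[s]; gg=g[s].astype(float)
u0,v0=219,232
hi=c[...,2]>.03; 
ys,xs=np.nonzero(hi); print("fin pts",hi.sum(), c[hi].mean(0), np.median(c[hi][:,2]))
# fin dark px, fit rect at z .049
K=8
G=cv2.resize(gg.astype(np.uint8),None,fx=K,fy=K,interpolation=cv2.INTER_CUBIC)
def up(pt): return (np.array(pt)+.5)/K-.5
def rect(mask,z,off,name):
    n,l,st,ce=cv2.connectedComponentsWithStats(mask.astype(np.uint8))
    for i in range(1,n):
        if st[i,4]<400: continue
        pts=np.argwhere(l==i)[:,::-1].astype(np.float32)
        r=cv2.minAreaRect(pts); P=np.array([at_z(p,up(q)+off,z)[:2] for q in cv2.boxPoints(r)])
        print(name,"area",st[i,4],"px",up(ce[i])+off,"centre",P.mean(0),"edges",np.linalg.norm(P[1]-P[0]),np.linalg.norm(P[2]-P[1]),"ang",np.degrees(np.arctan2(*(P[1]-P[0])[::-1])),np.degrees(np.arctan2(*(P[2]-P[1])[::-1])))
rect(G<70,.049,(u0,v0),"dark")
# disc circle: bright edge fit
br=(G>110)
pts=cv2.findContours(br.astype(np.uint8),cv2.RETR_EXTERNAL,cv2.CHAIN_APPROX_NONE)[0]
k=max(pts,key=cv2.contourArea)[:,0]; W=np.array([at_z(p,up(q)+(u0,v0),.015)[:2] for q in cv2.convexHull(k)[:,0]])
print("circle",cv2.minEnclosingCircle(W.astype(np.float32)))
A=np.c_[2*W,np.ones(len(W))]; x=np.linalg.lstsq(A,(W**2).sum(1),rcond=None)[0]; print("lsq",x[:2],np.sqrt(x[2]+x[:2]@x[:2]))
# holder
off=(292,210); s=np.s_[210:262,292:344]
G=cv2.resize(g[s],None,fx=K,fy=K,interpolation=cv2.INTER_CUBIC)
rect(G>150,.037,off,"holder"); rect(G>150,.02,off,"holder z.02")
z=C[s][...,2]; print("z rows along col 300,317,337:");print((z[:,[4,8,20,44,48]]*1000).round()[::2].T)
h=(z>.044)&(z<.07); print("head",h.sum(),C[s][h].mean(0))
for r in range(12,52,3): print(r+210,G[r*K+4,:: K].tolist())
E
```

```text
fin pts 40 [0.5096 0.135  0.0461] 0.0475275946516962
dark area 12787 px [262.4488 260.8201] centre [0.5348 0.0929] edges 0.04848516462039784 0.07720332205493738 ang -87.46475097320887 -177.07222402393325
dark area 2364 px [244.6483 252.4643] centre [0.5488 0.1367] edges 0.00927268700415628 0.03812948753940001 ang -82.74412709007461 -172.209092230102
dark area 4572 px [220.6422 271.4012] centre [0.5049 0.1983] edges 0.015020382213552138 0.056364241462352756 ang -90.26463642968557 -179.47407426200184
dark area 2367 px [245.7551 267.26  ] centre [0.5084 0.1336] edges 0.013072697600136489 0.02261573664050917 ang -84.24802621558128 -173.66618719458205
circle ((0.5346328616142273, 0.14009681344032288), 0.04303203523159027)
lsq [0.5346 0.14  ] 0.0418578866352576
holder area 99758 px [317.9398 235.3929] centre [ 0.5948 -0.0602] edges 0.11073145378635307 0.1088282933080917 ang -1.6095411795293788 -91.78049259136296
holder z.02 area 99758 px [317.9398 235.3929] centre [ 0.5962 -0.0602] edges 0.11196520547558694 0.11004084029554802 ang -1.6095411795293795 -91.78049259136294
z rows along col 300
[... 3513 characters left out ...]
164, 169, 166, 164, 166, 184, 195, 191, 202, 209, 208, 208, 208, 207, 208, 207, 207, 208, 208, 201, 198, 200, 199, 203, 204, 207, 214, 216, 216, 214, 231, 152, 90, 99, 99, 99, 98]
258 [102, 100, 99, 100, 100, 98, 99, 100, 98, 99, 101, 99, 99, 100, 99, 98, 100, 101, 101, 101, 101, 100, 101, 100, 101, 101, 100, 101, 102, 100, 100, 101, 100, 101, 101, 100, 102, 102, 102, 104, 106, 107, 107, 107, 105, 105, 105, 106, 105, 104, 106, 106]
261 [105, 104, 105, 106, 103, 102, 103, 103, 100, 102, 103, 103, 103, 102, 102, 103, 104, 102, 103, 103, 103, 103, 103, 102, 103, 103, 102, 102, 103, 104, 103, 102, 102, 103, 102, 104, 106, 104, 103, 103, 103, 104, 103, 104, 105, 102, 104, 104, 102, 101, 102, 104]
```

```bash
cat >> h.py <<'E'
def plan(pos,yaw,n,g=1,start=None,pivot=None):
    """straight line + even turn, printed as tool-axis rows (cm, rad)"""
    o=bot.get_obs(); p0=np.array(o["ee_pos"]); R0=R.from_euler('xyz',o["tcp_rot"],degrees=True)
    y0=o["tcp_rot"][2]; d=(yaw-y0+180)%360-180
    Rt=R.from_euler('xyz',[180,0,yaw],degrees=True)
    tw=(R0.inv()*Rt).as_rotvec()/n; P=p0; Rc=R0; pos=np.array(pos)
    off=[]
    for i in range(n):
        t=p0+(pos-p0)*(i+1)/n; v=np.round(Rc.inv().apply(t-P)*100,2); P=P+Rc.apply(v/100); off.append(v.tolist())
        Rc=Rc*R.from_rotvec(np.round(tw,3))
    for i in range(0,n,5): print(off[i:i+5])
    print("twist",np.round(tw,3).tolist(),"t",o["time"])
E
python3 -c "
from h import *
plan([.509,.136,.12],7,18)"
```

```text
[[-2.18, -1.11, 0.74], [-2.32, -0.78, 0.74], [-2.41, -0.45, 0.74], [-2.44, -0.11, 0.74], [-2.44, 0.25, 0.74]]
[[-2.37, 0.58, 0.74], [-2.27, 0.91, 0.74], [-2.12, 1.23, 0.74], [-1.92, 1.52, 0.75], [-1.69, 1.77, 0.74]]
[[-1.42, 1.99, 0.74], [-1.13, 2.17, 0.74], [-0.8, 2.31, 0.74], [-0.48, 2.41, 0.74], [-0.12, 2.44, 0.74]]
[[0.22, 2.44, 0.74], [0.56, 2.38, 0.74], [0.9, 2.28, 0.74]]
twist [0.0, 0.0, 0.142] t 0.85
```

Emit:
move_arm(offset=[[-2.18,-1.11,0.74],[-2.32,-0.78,0.74],[-2.41,-0.45,0.74],[-2.44,-0.11,0.74],[-2.44,0.25,0.74]], twist=[[0,0,0.142],[0,0,0.142],[0,0,0.142],[0,0,0.142],[0,0,0.142]], grip=[1,1,1,1,1])

```text
time: 1.35
ee_pos: [0.321, 0.3915, 0.216]
tcp_rot: [180.0, -0.0, 112.2]
wrist_force: [0.5, 0.4, -0.1]
opening: 0.0851
grasp_force: 0.0
```

Emit:
move_arm(offset=[[-2.37,0.58,0.74],[-2.27,0.91,0.74],[-2.12,1.23,0.74],[-1.92,1.52,0.75],[-1.69,1.77,0.74]], twist=[[0,0,0.142],[0,0,0.142],[0,0,0.142],[0,0,0.142],[0,0,0.142]], grip=[1,1,1,1,1])

```text
time: 1.85
ee_pos: [0.3935, 0.2929, 0.179]
tcp_rot: [180.0, -0.0, 71.5]
wrist_force: [0.0, 0.2, -0.6]
opening: 0.0856
grasp_force: 0.0
```

Emit:
move_arm(offset=[[-1.42,1.99,0.74],[-1.13,2.17,0.74],[-0.8,2.31,0.74],[-0.48,2.41,0.74],[-0.12,2.44,0.74]], twist=[[0,0,0.142],[0,0,0.142],[0,0,0.142],[0,0,0.142],[0,0,0.142]], grip=[1,1,1,1,1])

```text
time: 2.35
ee_pos: [0.466, 0.1943, 0.142]
tcp_rot: [-180.0, -0.0, 30.8]
wrist_force: [0.4, -0.2, -0.9]
opening: 0.0855
grasp_force: 0.0
```

Emit:
move_arm(offset=[[0.22,2.44,0.74],[0.56,2.38,0.74],[0.9,2.28,0.74],[0,0,0]], twist=[[0,0,0.142],[0,0,0.142],[0,0,0.142],[0,0,0]], grip=[0.5,0.5,0.5,0.5])

```text
time: 2.75
ee_pos: [0.5185, 0.0936, 0.1185]
tcp_rot: [-178.4, 0.2, 9.5]
wrist_force: [-0.9, 0.3, 0.4]
opening: 0.0425
grasp_force: 0.0
```

```bash
python3 -c "
from h import *
o=bot.get_obs();print({k:o[k] for k in ('q','ee_pos','tcp_rot')})
plan([.509,.136,.12],7,2)"
```

```text
{'q': array([  9.42615178,   1.47826614,  -8.48957677,  80.20931111,
         1.60809673, 179.94264752]), 'ee_pos': array([0.51847429, 0.09355758, 0.11851887]), 'tcp_rot': array([-1.78391727e+02,  1.75544457e-01,  9.48348194e+00])}
[[-0.12, -2.17, -0.01], [-0.16, -2.17, -0.05]]
twist [-0.014, 0.002, 0.022] t 2.75
```

```bash
python3 - <<'E'
from h import *
import h
# go the long way: turn +176.5 deg; plan in halves
o=bot.get_obs(); p0=o["ee_pos"].copy(); R0=R.from_euler('xyz',o["tcp_rot"],degrees=True)
n=22; a=-np.radians(177.5)/n; P=p0; Rc=R0; T=np.array([.509,.136,.12]); fix=[0.0,0,0]
for i in range(n):
    t=p0+(T-p0)*(i+1)/n; v=np.round(Rc.inv().apply(t-P)*100,2); P=P+Rc.apply(v/100); print(v.tolist(),end=', ' if i%5!=4 else '\n'); Rc=Rc*R.from_rotvec([0,0,round(a,3)])
print(a)
E
```

```text
[-0.01, -0.2, -0.0], [0.02, -0.19, -0.0], [0.04, -0.2, -0.0], [0.07, -0.18, -0.0], [0.1, -0.17, -0.01]
[0.12, -0.16, 0.0], [0.14, -0.14, 0.0], [0.16, -0.12, 0.0], [0.17, -0.09, -0.0], [0.19, -0.07, -0.0]
[0.19, -0.04, -0.0], [0.2, -0.02, -0.0], [0.2, 0.02, -0.01], [0.19, 0.04, 0.0], [0.19, 0.06, 0.0]
[0.17, 0.1, 0.0], [0.16, 0.11, 0.0], [0.14, 0.14, -0.0], [0.12, 0.16, -0.0], [0.1, 0.17, -0.0]
[0.07, 0.19, -0.0], [0.05, 0.19, -0.01], -0.14081633737681523
```

Emit:
move_arm(offset=[[0,-0.2,0],[0,-0.2,0],[0,-0.2,0],[0,-0.2,0],[0,-0.2,0]], twist=[[0,0,-0.14],[0,0,-0.14],[0,0,-0.14],[0,0,-0.14],[0,0,-0.14]], grip=[0.6,0.6,0.6,0.6,0.6])

```text
time: 3.25
ee_pos: [0.5129, 0.1075, 0.1201]
tcp_rot: [-178.7, -1.0, 50.4]
wrist_force: [0.3, -0.3, -0.6]
opening: 0.0514
grasp_force: 0.0
```

Emit:
move_arm(offset=[[0.15,-0.1,0],[0.15,-0.1,0],[0.15,-0.1,0],[0.15,-0.1,0],[0.15,-0.1,0]], twist=[[0,0,-0.14],[0,0,-0.14],[0,0,-0.14],[0,0,-0.14],[0,0,-0.14]], grip=[0.6,0.6,0.6,0.6,0.6])

```text
time: 3.75
ee_pos: [0.5114, 0.1162, 0.1204]
tcp_rot: [-179.6, -1.6, 90.6]
wrist_force: [-0.3, -0.3, -0.6]
opening: 0.0512
grasp_force: 0.0
```

Emit:
move_arm(offset=[[0.2,0,0],[0.2,0,0],[0.2,0,0],[0.2,0,0],[0.2,0,0]], twist=[[0,0,-0.14],[0,0,-0.14],[0,0,-0.14],[0,0,-0.14],[0,0,-0.14]], grip=[0.6,0.6,0.6,0.6,0.6])

```text
time: 4.25
ee_pos: [0.5086, 0.1256, 0.1207]
tcp_rot: [179.2, -1.5, 130.7]
wrist_force: [0.4, 0.3, 0.3]
opening: 0.0513
grasp_force: 0.0
```

Emit:
move_arm(offset=[[0.1,0.15,0],[0.1,0.15,0],[0.1,0.15,0],[0.1,0.15,0],[0.1,0.15,0]], twist=[[0,0,-0.14],[0,0,-0.14],[0,0,-0.14],[0,0,-0.14],[0,0,-0.14]], grip=[0.6,0.6,0.6,0.6,0.6])

```text
time: 4.75
ee_pos: [0.5086, 0.1344, 0.1209]
tcp_rot: [178.5, -0.6, 170.8]
wrist_force: [-0.4, -0.5, 0.4]
opening: 0.0512
grasp_force: 0.0
```

Emit:
move_arm(offset=[[0,0,0],[0,0,0],[0,0,0]], twist=[[0,0,-0.14],[0,0,-0.14],[0,0,0]], grip=[0.6,0.6,0.6])

```text
time: 5.05
ee_pos: [0.5086, 0.1343, 0.1209]
tcp_rot: [178.4, -0.2, -173.4]
wrist_force: [-1.0, -0.1, 0.1]
opening: 0.0512
grasp_force: 0.0
```

```bash
python3 -c "
from h import *
o=bot.get_obs();print({k:o[k] for k in ('q','ee_pos','tcp_rot')})
plan([.509,.136,.10],187,3)
p=viewer.camera('top')
for r in finder.pinpoint(p,'disc_grip')[:3]: print(r, at_z(p,r['position'],.037))
"
```

```text
{'q': array([13.97199372,  1.15196595, -8.55731768, 80.27417072,  1.6484751 ,
        7.35670695]), 'ee_pos': array([0.50863074, 0.13434832, 0.12091172]), 'tcp_rot': array([ 178.36296967,   -0.19464285, -173.38169438])}
[[-0.02, 0.03, 0.7], [-0.02, 0.04, 0.7], [-0.02, 0.05, 0.69]]
twist [0.01, -0.001, -0.002] t 5.05
{'position': [244.3, 269.1], 'p': 0.46} [0.50392943 0.13876717 0.037     ]
```

Emit:
move_arm(offset=[[-0.02,0.03,1.6],[-0.02,0.05,1.6],[-0.02,0.06,1.6],[0,0,1.6],[0,0,1.4]], twist=[[0.01,-0.001,-0.002],[0.01,-0.001,-0.002],[0.01,-0.001,-0.002],[0,0,0],[0,0,0]], grip=[0.6,0.6,0.6,0.6,0.6])

```text
time: 5.65
ee_pos: [0.5088, 0.1364, 0.042]
tcp_rot: [-179.9, -0.0, -173.4]
wrist_force: [-0.4, 0.1, -0.4]
opening: 0.0515
grasp_force: 0.0
```

```bash
python3 -c "
from h import *
o=bot.get_obs();print(o['ee_pos'],o['tcp_rot'],o['wrist_force'])
p=viewer.camera('side'); cv2.imwrite('pics/s1.png',cv2.resize(p['color'][270:370,270:400,::-1],None,fx=6,fy=6,interpolation=cv2.INTER_CUBIC))
"
```

```text
[0.5087539  0.1364412  0.04200979] [-1.79916472e+02 -4.14713409e-02 -1.73357713e+02] [-0.38936995  0.13728301 -0.36683222]
```

View pics/s1.png

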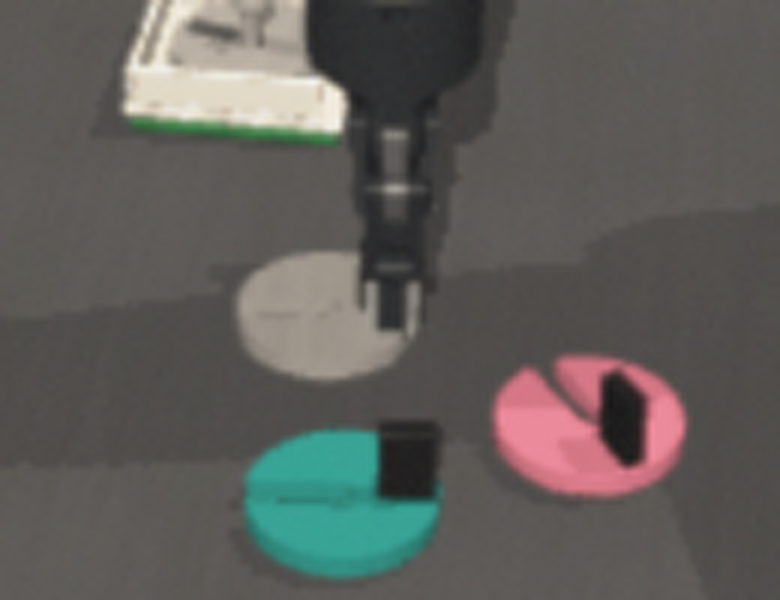

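The near finger stands right at the fin of the grey disc, around (390,300) in the crop, and the pink and turquoise discs are clear. Closing the gripper.

Emit:
move_arm(offset=[[0,0,0],[0,0,0],[0,0,0],[0,0,0],[0,0,0]], twist=[[0,0,0],[0,0,0],[0,0,0],[0,0,0],[0,0,0]], grip=[0,0,0,0,0], force=25)

```text
time: 6.2
ee_pos: [0.5095, 0.1363, 0.0438]
tcp_rot: [-179.9, 0.1, -173.2]
wrist_force: [-0.4, -1.4, 5.6]
opening: 0.0093
grasp_force: 28.7
```

Emit:
move_arm(offset=[[0,0,0],[0,0,0],[0,0,0]], twist=[[0,0,0],[0,0,0],[0,0,0]], grip=[0,0,0], force=70)

```text
time: 6.5
ee_pos: [0.5095, 0.1363, 0.0439]
tcp_rot: [-179.9, 0.1, -173.2]
wrist_force: [-1.3, -2.4, 6.1]
opening: 0.0086
grasp_force: 70.2
```

Emit:
move_arm(offset=[[0,0,-0.5],[0,0,-1.5],[0,0,-2],[0,0,-2],[0,0,0]], twist=[[0,0,0],[0,0,0],[0,0,0],[0,0,0],[0,0,0]], grip=[0,0,0,0,0])

```text
time: 7.0
ee_pos: [0.5104, 0.1368, 0.1064]
tcp_rot: [-180.0, 0.2, -173.2]
wrist_force: [-0.0, 0.6, -2.0]
opening: 0.0087
grasp_force: 69.0
```

```bash
python3 - <<'E'
from h import *
o=bot.get_obs();print(o['ee_pos'],o['tcp_rot'],o['wrist_force'])
# disc in-hand: top-picture of slot/disc rim
p=viewer.camera('top'); s=viewer.camera('side')
a=cv2.resize(p['color'][232:284,219:271,::-1],(400,400),interpolation=cv2.INTER_CUBIC)
b=cv2.resize(s['color'][270:340,290:360,::-1],(400,400),interpolation=cv2.INTER_CUBIC)
cv2.imwrite('pics/g1.png',np.hstack([a,b]))
plan([.596-.1-.026+0.001,-.060,.103],178.3,5)
E
```

```text
[0.51040632 0.13683382 0.10635868] [-179.96220846    0.24652222 -173.19231305] [-0.0173238   0.58747875 -1.9899767 ]
[[1.22, -3.81, 0.01], [1.11, -3.85, 0.0], [1.0, -3.88, 0.01], [0.87, -3.9, 0.01], [0.76, -3.93, 0.0]]
twist [-0.0, 0.0, 0.03] t 7.1
```

View pics/g1.png

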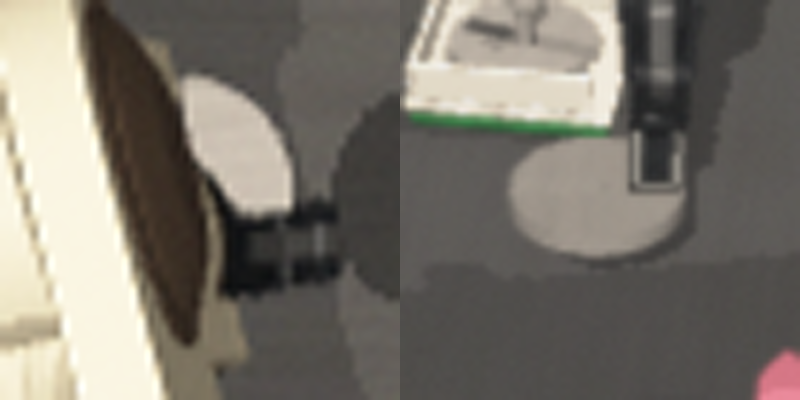

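The side view shows the disc hanging level in the fingers, with the fin inside the pads at about (655,160). Carrying it to the holder's front.

Emit:
move_arm(offset=[[1.22,-3.75,0],[1.11,-3.8,0],[1.0,-3.82,0],[0.87,-3.84,0],[0.76,-3.86,0]], twist=[[0,0,0.03],[0,0,0.03],[0,0,0.03],[0,0,0.03],[0,0,0.03]], grip=[0,0,0,0,0])

```text
time: 7.6
ee_pos: [0.4695, -0.0583, 0.1019]
tcp_rot: [-179.9, -0.1, 178.2]
wrist_force: [0.8, -0.1, -1.8]
opening: 0.0085
grasp_force: 69.1
```

Emit:
move_arm(offset=[[0,0,1],[0,0,1],[0,0,1],[0,0,0]], twist=[[0,0,0],[0,0,0],[0,0,0],[0,0,0]], grip=[0,0,0,0])

```text
time: 8.0
ee_pos: [0.4696, -0.0561, 0.0708]
tcp_rot: [-179.9, -0.2, 178.3]
wrist_force: [-0.3, -0.7, -0.8]
opening: 0.009
grasp_force: 69.3
```

```bash
python3 - <<'E'
from h import *
np.set_printoptions(precision=4,suppress=True)
o=bot.get_obs();print(o['ee_pos'],o['tcp_rot'],o['wrist_force'])
p=viewer.camera('top'); s=viewer.camera('side')
for t,z in (('disc',.033),('disc_grip',.066),('stem_head',.052)):
  for q in (p,s):
    for r in finder.pinpoint(q,t)[:4]: print(t,r['p'],np.array(r['position']),at_z(q,r['position'],z))
a=cv2.resize(p['color'][210:280,285:355,::-1],(400,400),interpolation=cv2.INTER_CUBIC)
b=cv2.resize(s['color'][250:320,290:360,::-1],(400,400),interpolation=cv2.INTER_CUBIC)
cv2.imwrite('pics/i1.png',np.hstack([a,b]))
E
```

```text
[ 0.4696 -0.0561  0.0708] [-179.9402   -0.2095  178.3012] [-0.3381 -0.6927 -0.7696]
disc 0.76 [221.2 303.5] [0.412  0.2007 0.033 ]
disc 0.62 [198.8 263.8] [0.5189 0.2621 0.033 ]
disc 0.97 [365.  343.7] [0.4227 0.2413 0.033 ]
disc 0.7 [347.3 276.4] [ 0.49  -0.066  0.033]
disc 0.6 [326.5 356.4] [0.5116 0.2996 0.033 ]
disc_grip 0.6 [197.7 277.4] [0.4819 0.2575 0.066 ]
disc_grip 0.28 [319.  234.6] [ 0.5939 -0.0628  0.066 ]
disc_grip 0.86 [339.8 345. ] [0.4808 0.294  0.066 ]
disc_grip 0.83 [354.7 271.3] [ 0.4675 -0.0435  0.066 ]
stem_head 0.94 [318.3 232.9] [ 0.5996 -0.0609  0.052 ]
stem_head 0.73 [310.6 269.1] [ 0.5999 -0.0634  0.052 ]
```

View pics/i1.png

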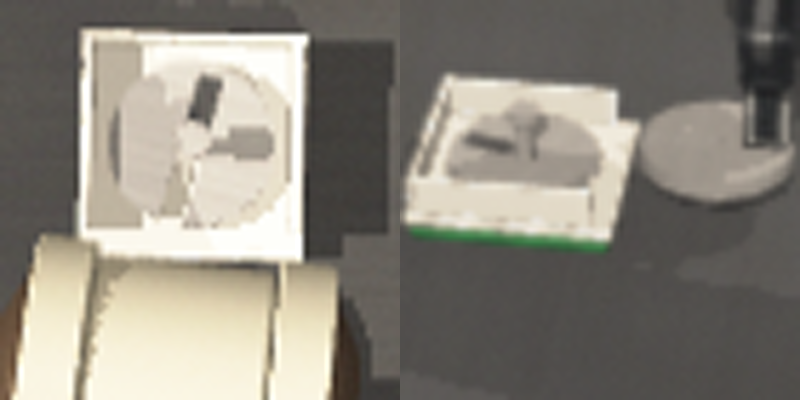

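Slot line of the first disc leans about -10 to -18 deg (crop: groove (208,80), slot (183,215)); disc is in front of the open side, clear. Raise slightly and slide in.

Emit:
move_arm(offset=[[-1,-0.1,-0.15],[-1.5,0,0],[-1.5,0,0],[-1,0,0],[-0.5,0,0]], twist=[[0,0,0],[0,0,0],[0,0,0],[0,0,0],[0,0,0]], grip=[0,0,0,0,0])

```text
time: 8.9
ee_pos: [0.5266, -0.0599, 0.0745]
tcp_rot: [-179.9, -0.0, 178.2]
wrist_force: [-0.3, 0.8, -2.4]
opening: 0.0088
grasp_force: 69.3
```

Emit:
move_arm(offset=[[-0.4,0,0],[-0.4,0,0],[-0.4,0,0],[-0.4,0,0],[0,0,0]], twist=[[0,0,0],[0,0,0],[0,0,0],[0,0,0],[0,0,0]], grip=[0,0,0,0,0])

```text
time: 9.4
ee_pos: [0.5419, -0.0604, 0.0747]
tcp_rot: [-179.9, 0.0, 178.2]
wrist_force: [0.4, 0.3, -1.5]
opening: 0.0085
grasp_force: 69.3
```

Emit:
move_arm(offset=[[0,0.05,0.2],[-0.4,0,0],[-0.4,0,0],[-0.4,0,0],[0,0,0]], twist=[[0,0,0],[0,0,0],[0,0,0],[0,0,0],[0,0,0]], grip=[0,0,0,0,0])

```text
time: 9.9
ee_pos: [0.5541, -0.0602, 0.0726]
tcp_rot: [-179.9, 0.0, 178.2]
wrist_force: [0.0, 0.2, -1.1]
opening: 0.0088
grasp_force: 69.3
```

```bash
python3 - <<'E'
from h import *
np.set_printoptions(precision=4,suppress=True)
s=viewer.camera('side'); o=bot.get_obs(); print(o['ee_pos'],o['tcp_rot'],o['wrist_force'],o['torque'])
cv2.imwrite('pics/i2.png',cv2.resize(s['color'][245:305,280:360,::-1],(800,600),interpolation=cv2.INTER_CUBIC))
E
```

```text
[ 0.5538 -0.0602  0.0726] [-179.915    -0.0168  178.2133] [-0.4431 -0.5278 -1.5741] [-0.0024  0.0805  0.043 ]
```

View pics/i2.png

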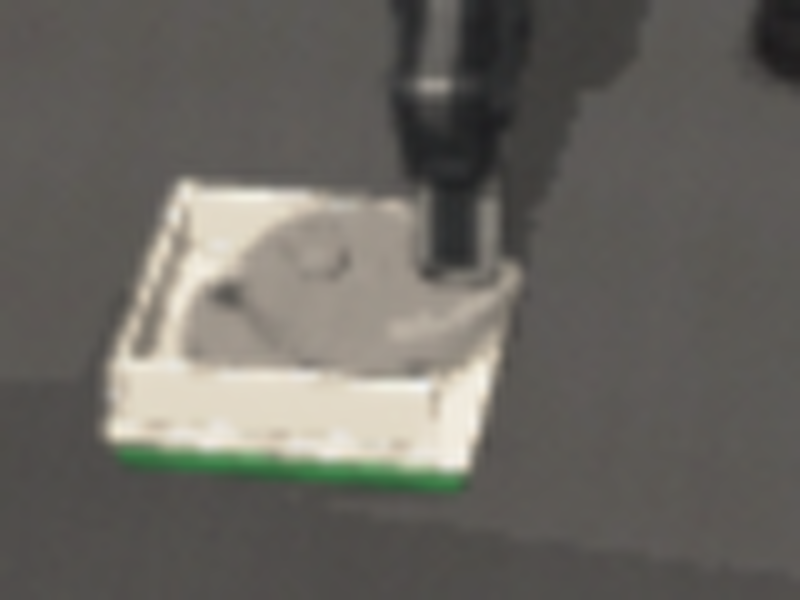

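The disc is under the head (crop (325,250)), about 18 mm from home, with no contact force. Advancing.

Emit:
move_arm(offset=[[-0.4,0,0],[-0.4,0,0],[-0.3,0,0],[-0.1,0,0],[0,0,0]], twist=[[0,0,0],[0,0,0],[0,0,0],[0,0,0],[0,0,0]], grip=[0,0,0,0,0])

```text
time: 10.45
ee_pos: [0.5657, -0.0606, 0.0726]
tcp_rot: [-179.9, -0.0, 178.2]
wrist_force: [-1.3, -0.5, -1.7]
opening: 0.0087
grasp_force: 69.3
```

Emit:
move_arm(offset=[[-0.1,0,0],[-0.1,0,0],[-0.1,0,0],[0,0,0]], twist=[[0,0,0],[0,0,0],[0,0,0],[0,0,0]], grip=[0,0,0,0])

```text
time: 10.85
ee_pos: [0.5687, -0.0607, 0.0727]
tcp_rot: [-179.9, -0.0, 178.2]
wrist_force: [-0.6, -0.1, -1.6]
opening: 0.0087
grasp_force: 69.3
```

Emit:
move_arm(offset=[[-0.1,0,0],[-0.1,0,0],[0,0,0]], twist=[[0,0,0],[0,0,0],[0,0,0]], grip=[0,0,0])

```text
time: 11.15
ee_pos: [0.5707, -0.0607, 0.0726]
tcp_rot: [-179.9, -0.0, 178.2]
wrist_force: [-0.9, -0.2, -1.6]
opening: 0.0087
grasp_force: 69.3
```

Emit:
move_arm(offset=[[-0.1,0,0],[0,0,0]], twist=[[0,0,0],[0,0,0]], grip=[0,0])

```text
time: 11.35
ee_pos: [0.5717, -0.0608, 0.0726]
tcp_rot: [-179.9, -0.0, 178.2]
wrist_force: [0.2, 0.1, -1.3]
opening: 0.0089
grasp_force: 69.3
```

Emit:
move_arm(offset=[[-0.1,0,0],[0,0,0]], twist=[[0,0,0],[0,0,0]], grip=[0,0])

```text
time: 11.55
ee_pos: [0.5724, -0.0608, 0.0726]
tcp_rot: [-179.9, -0.0, 178.2]
wrist_force: [-1.5, -0.9, -1.9]
opening: 0.0089
grasp_force: 69.4
```

Emit:
move_arm(offset=[[-0.08,0,0],[0,0,0]], twist=[[0,0,0],[0,0,0]], grip=[0,0])

```text
time: 11.75
ee_pos: [0.5726, -0.0608, 0.0726]
tcp_rot: [-179.9, -0.1, 178.2]
wrist_force: [-6.2, -0.2, 0.6]
opening: 0.0088
grasp_force: 69.8
```

Emit:
move_arm(offset=[[-0.08,0,0],[0,0,0]], twist=[[0,0,0],[0,0,0]], grip=[0,0])

```text
time: 11.95
ee_pos: [0.5728, -0.0608, 0.0726]
tcp_rot: [-179.9, -0.2, 178.2]
wrist_force: [-8.6, 0.4, 4.0]
opening: 0.0086
grasp_force: 70.1
```

Emit:
move_arm(offset=[[0.25,0,0],[0,0.1,0],[0,0.1,0],[0,0,0]], twist=[[0,0,0],[0,0,0],[0,0,0],[0,0,0]], grip=[0,0,0,0])

```text
time: 12.35
ee_pos: [0.572, -0.0589, 0.0727]
tcp_rot: [-179.9, 0.0, 178.2]
wrist_force: [-0.7, -2.4, -1.1]
opening: 0.009
grasp_force: 69.3
```

Emit:
move_arm(offset=[[0,0.08,0],[0,0,0]], twist=[[0,0,0],[0,0,0]], grip=[0,0])

```text
time: 12.55
ee_pos: [0.572, -0.0587, 0.0727]
tcp_rot: [-179.8, 0.0, 178.2]
wrist_force: [0.8, -5.6, -2.1]
opening: 0.0087
grasp_force: 69.2
```

Lateral centre confirmed (contact at +2 mm). Recentring, then turning about the stem axis.

Emit:
move_arm(offset=[[0.05,-0.29,0],[0,0,0],[-0.01,-0.25,0],[-0.01,-0.25,0],[0,0,0]], twist=[[0,0,0],[0,0,0],[0,0,-0.1],[0,0,-0.1],[0,0,0]], grip=[0,0,0,0,0])

```text
time: 13.05
ee_pos: [0.5715, -0.0658, 0.0726]
tcp_rot: [-179.9, -0.0, -170.3]
wrist_force: [0.1, -0.9, -1.9]
opening: 0.0087
grasp_force: 69.3
```

Emit:
move_arm(offset=[[-0.01,-0.255,0],[-0.015,-0.255,0],[-0.01,-0.255,0],[-0.015,-0.255,0],[0,0,0]], twist=[[0,0,-0.1],[0,0,-0.1],[0,0,-0.1],[0,0,-0.1],[0,0,0]], grip=[0,0,0,0,0])

```text
time: 13.55
ee_pos: [0.5752, -0.0753, 0.0726]
tcp_rot: [-179.9, -0.0, -147.5]
wrist_force: [-0.5, 0.4, -2.2]
opening: 0.0086
grasp_force: 69.3
```

Emit:
move_arm(offset=[[-0.01,-0.255,0],[-0.015,-0.255,0],[-0.01,-0.255,0],[-0.015,-0.255,0],[0,0,0]], twist=[[0,0,-0.1],[0,0,-0.1],[0,0,-0.1],[0,0,-0.1],[0,0,0]], grip=[0,0,0,0,0])

```text
time: 14.05
ee_pos: [0.5822, -0.0825, 0.0726]
tcp_rot: [-180.0, -0.1, -124.7]
wrist_force: [-0.1, -0.4, -1.3]
opening: 0.0089
grasp_force: 69.3
```

Emit:
move_arm(offset=[[0,0,0.1],[0,0,0.1],[0,0,0.05],[0,0,0]], twist=[[0,0,0],[0,0,0],[0,0,0],[0,0,0]], grip=[0,0,0,0])

```text
time: 14.45
ee_pos: [0.5821, -0.0825, 0.0701]
tcp_rot: [-180.0, -0.1, -124.6]
wrist_force: [-0.1, 0.2, -2.2]
opening: 0.009
grasp_force: 69.4
```

Emit:
move_arm(offset=[[0,0,0.05],[0,0,0.05],[0,0,0]], twist=[[0,0,0],[0,0,0],[0,0,0]], grip=[0,0,0])

```text
time: 14.75
ee_pos: [0.5822, -0.0826, 0.07]
tcp_rot: [-179.9, -0.1, -124.5]
wrist_force: [-3.3, -0.4, 4.8]
opening: 0.0089
grasp_force: 70.4
```

Emit:
move_arm(offset=[[0,-0.13,0],[-0.01,-0.13,0],[0,-0.13,0],[-0.01,-0.13,0],[0,0,0]], twist=[[0,0,-0.05],[0,0,-0.05],[0,0,-0.05],[0,0,-0.05],[0,0,0]], grip=[0,0,0,0,0])

```text
time: 15.25
ee_pos: [0.5869, -0.0854, 0.0699]
tcp_rot: [-179.9, -0.1, -113.0]
wrist_force: [-2.9, -1.1, 6.2]
opening: 0.0088
grasp_force: 70.4
```

Emit:
move_arm(offset=[[0,-0.1,0],[0,-0.1,0],[0,0,0]], twist=[[0,0,-0.04],[0,0,-0.04],[0,0,0]], grip=[0,0,0])

```text
time: 15.55
ee_pos: [0.5887, -0.0861, 0.0697]
tcp_rot: [-180.0, -0.1, -108.5]
wrist_force: [-2.3, -2.7, 5.4]
opening: 0.0085
grasp_force: 70.3
```

Emit:
move_arm(offset=[[0,-0.1,0],[0,0,0]], twist=[[0,0,-0.04],[0,0,0]], grip=[0,0])

```text
time: 15.75
ee_pos: [0.5896, -0.0864, 0.0691]
tcp_rot: [-180.0, -0.1, -106.2]
wrist_force: [-0.3, -2.9, -0.2]
opening: 0.0087
grasp_force: 69.6
```

Emit:
move_arm(offset=[[0,-0.1,0],[0,0,0]], twist=[[0,0,-0.04],[0,0,0]], grip=[0,0])

```text
time: 15.95
ee_pos: [0.5905, -0.0869, 0.0689]
tcp_rot: [-180.0, -0.2, -104.0]
wrist_force: [-0.5, -3.6, 0.4]
opening: 0.0088
grasp_force: 69.5
```

Emit:
move_arm(offset=[[0,-0.1,0],[0,0,0]], twist=[[0,0,-0.04],[0,0,0]], grip=[0,0])

```text
time: 16.15
ee_pos: [0.5914, -0.0875, 0.069]
tcp_rot: [-180.0, -0.2, -101.7]
wrist_force: [-1.2, -6.3, 0.3]
opening: 0.0085
grasp_force: 69.6
```

Force vanished at disc yaw about 74–76°: the ribs are dropping. Easing back one step and lowering.

Emit:
move_arm(offset=[[0,0.1,0],[0,0,0.1],[0,0,0.1],[0,0,0]], twist=[[0,0,0.04],[0,0,0],[0,0,0],[0,0,0]], grip=[0,0,0,0])

```text
time: 16.55
ee_pos: [0.5905, -0.0867, 0.067]
tcp_rot: [-180.0, -0.1, -103.9]
wrist_force: [-0.8, -5.0, -0.7]
opening: 0.0087
grasp_force: 69.6
```

Emit:
move_arm(offset=[[0.08,0,0],[0,0,0.1],[0,0,0.08],[0,0,0]], twist=[[0,0,0],[0,0,0],[0,0,0],[0,0,0]], grip=[0,0,0,0])

```text
time: 16.95
ee_pos: [0.5903, -0.087, 0.0653]
tcp_rot: [180.0, -0.1, -103.9]
wrist_force: [-0.7, -1.0, -0.9]
opening: 0.0089
grasp_force: 69.4
```

Emit:
move_arm(offset=[[0,0,0.06],[0,0,0.04],[0,0,0]], twist=[[0,0,0],[0,0,0],[0,0,0]], grip=[0,0,0])

```text
time: 17.25
ee_pos: [0.5903, -0.0872, 0.065]
tcp_rot: [-180.0, -0.1, -103.9]
wrist_force: [-2.5, -1.9, 4.5]
opening: 0.0088
grasp_force: 70.3
```

Fully down: contact again exactly 5 mm lower. Relaxing and releasing.

Emit:
move_arm(offset=[[0,0,-0.07],[0,0,0],[0,0,0]], twist=[[0,0,0],[0,0,0],[0,0,0]], grip=[0,0,0], force=20)

```text
time: 17.55
ee_pos: [0.5903, -0.0871, 0.0651]
tcp_rot: [-180.0, -0.1, -103.9]
wrist_force: [-1.6, -1.2, 1.7]
opening: 0.0087
grasp_force: 69.8
```

Emit:
move_arm(offset=[[0,0,0],[0,0,0],[0,0,0],[0,0,0]], twist=[[0,0,0],[0,0,0],[0,0,0],[0,0,0]], grip=[0.35,0.35,0.35,0.35])

```text
time: 17.95
ee_pos: [0.5903, -0.0872, 0.065]
tcp_rot: [-180.0, -0.1, -103.9]
wrist_force: [-0.4, -0.4, -1.2]
opening: 0.0297
grasp_force: 0.0
```

Now rise slowly, then retreat to clear the view.

Emit:
move_arm(offset=[[0,0,-0.5],[0,0,-1.5],[0,0,-3],[0,0,-4],[0,0,-4]], twist=[[0,0,0],[0,0,0],[0,0,0],[0,0,0],[0,0,0]], grip=[0.35,0.35,0.35,0.35,0.35])

```text
time: 18.45
ee_pos: [0.59, -0.087, 0.1977]
tcp_rot: [-180.0, -0.1, -103.9]
wrist_force: [0.9, 0.3, 0.3]
opening: 0.0299
grasp_force: 0.0
```

```bash
python3 -c "
from h import *
plan([.35,-.16,.25],-103.9,6)"
```

```text
[[2.14, 3.59, -0.87], [2.14, 3.59, -0.87], [2.14, 3.59, -0.87], [2.15, 3.6, -0.87], [2.14, 3.59, -0.87]]
[[2.14, 3.59, -0.88]]
twist [-0.0, -0.0, 0.0] t 18.45
```

Emit:
move_arm(offset=[[2.1,3.6,-0.9],[2.1,3.6,-0.9],[2.1,3.6,-0.9],[2.1,3.6,-0.9],[2.1,3.6,-0.9]], twist=[[0,0,0],[0,0,0],[0,0,0],[0,0,0],[0,0,0]], grip=[0.35,0.35,0.35,0.35,0.35])

```text
time: 18.95
ee_pos: [0.3888, -0.1459, 0.2419]
tcp_rot: [-179.9, -0.1, -103.8]
wrist_force: [0.4, -1.5, 0.4]
opening: 0.0298
grasp_force: 0.0
```

```bash
python3 - <<'E'
from h import *
p=viewer.camera('top'); s=viewer.camera('side')
a=cv2.resize(p['color'][207:267,288:348,::-1],(400,400),interpolation=cv2.INTER_CUBIC)
b=cv2.resize(s['color'][250:310,285:345,::-1],(400,400),interpolation=cv2.INTER_CUBIC)
cv2.imwrite('pics/e1.png',np.hstack([a,b]))
E
```

```text
(no output)
```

View pics/e1.png

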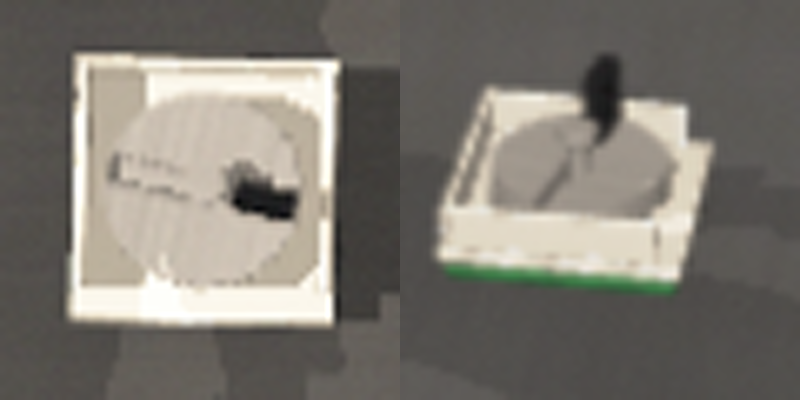

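The disc lies flat inside the rim with its slot pointing left at (115–215,180), its fin at (265,195), and its slot crosswise to the first disc's line. Handing in.

```bash
python3 -c "
from h import *
print(bot.job_done())"
```

```text
the job is handed in; nothing more can be done
None
```

The slotted disc is home on the stem, turned about 78°, with its ribs dropped 5 mm into the first disc's slot line; it is released and handed in at about 19 s, with contact forces read at about 9 N or less.

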